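# Unstack the washed tube blocks onto their heaters

### The arm

A 7-joint arm with a two-finger parallel gripper is mounted at the origin on the work surface. World frame = base frame: x ahead of the robot, y to its left, z up, the work surface at z = 0. Lengths are in m, angles in rad, forces in N, time in s.
With the tool pointing down it reaches from about 0.4 to 0.9 m from the base axis. Payload 5.5 kg.
Tool frame: the origin (TCP) lies on the front face of the gripper's body, between the roots of the fingers; the fingertips stand 66 mm ahead of it and the grasp point (between the pads) lies 47 mm ahead of it (tip_reach is the distance from the TCP to the fingertips, in m); z points along the fingers, y is the line along which they close (so a half turn about z gives the same grasp; the last joint's range is limited). The gripper opens to 92 mm and grips with 3 to 60 N. Pads are 19 mm wide; open, the fingers measure 130 mm over their backs; the gripper's body (75 mm by 190 mm) begins 47 mm behind the grasp point.
Start: joints at [-0.96, 0.501, -0.427, 1.55, 0.221, 1.138, -0.21], TCP at [0.222, 0.611, 0.292] pointing down, gripper open.
Joint ranges: [-2.88, 2.88], [-0.31, 2.03], [-1.54, 1.56], [0.2, 2.42], [-1.41, 4.55], [0.19, 2.02], [-2.57, 2.57]. Speed limits (rad/s): [2.57, 2.57, 3.14, 3.14, 3.14, 3.14, 3.14].

### API

Orientations are given as [roll, pitch, yaw] about the fixed x, y, z axes, in that order (R = Rz(yaw) Ry(pitch) Rx(roll)).
In Python, from workcell import * gives the robot as it stands. Calls block until the motion is done:
- move_pose(position, orientation): joint-space move of the TCP to a pose.
- servo_line(position, vel=0.15, ori=None): straight line of the TCP; ori=None keeps the orientation; vel is the mean speed in m/s.
- movej(angles): joint-space move.
- open_jaws() and close(grip_force=None): open the fingers fully, or close them until they stop; grip_force is the grip in N (None keeps the last).
- hold(seconds).
- solve_ik(position, orientation): joint angles nearest the present ones, or None.
- get_state(): the state.
- get_image(name): name is "side" or "top" or "wrist"; returns a dict with "frame" (400x640x3 uint8, red, green, blue), "K" (3x3 intrinsics, pixels), "k1" (the pictures are not rectified: a ray, as slopes to the right and down, at radius r is drawn at 1 + k1 r^2 times it, then the intrinsics apply), "position" and "rotation" of the camera in the world; the wrist camera has in their place "hand_eye" (4x4, takes a point from camera to tool coordinates, whose origin is the TCP and whose axes are the flange's). Camera axes: x right, y up, looking along -z (the intrinsics and any distortion apply to the point x, -y, -z); pixel columns grow to the right and rows downward; lengths in m; the calibration is good to about 2 mm. A picture is of the moment at which its call begins: read the wrist's pose just before it. There is no depth.
A pose or a line that the arm cannot do raises IKError and nothing moves.
- finish_job(): hands the job in; it is judged then, once.
Trained networks look in a picture, given as the dict that the camera call returned (one of the last four; its "shot" number tells which), for a name from the list of things; names that differ only in an ending like _2 or _b are one class to them, and where a whole thing is asked for, a point or a joint stands for the part that bears it (a point fixed in the world has none). Each returns a list of dicts, best first, with "confidence" (0 to 1); they miss things now and then, are a little off and sometimes report something else, mostly with a low value. They report only what shows in the picture. A call takes as long as a camera call. They do not tell look-alikes from the thing itself.
- silhouettes(picture, label): "region" (400x640 bool, what is visible of it) and "extent" ([centre column, centre row, width, height] in pixels, round what is visible of it).
The state is a dict: "time_s": time; "joint_pos": joint angles; "dq": joint speeds; "effort": joint torques, N m; "position": TCP position; "tcp_rot": TCP orientation; "wrist_force": force on the tool from outside, world axes, zero at the start; "ft_torque": the same for the moment, N m; "width": finger opening in m; "finger_force": force on a finger pad.
Only numpy, scipy, OpenCV 4.12 (cv2) and the standard library are available. Lean on these libraries where they do the work, as an engineer would, in place of code of your own. Each camera call takes 0.05 s, during which the arm holds its last target. There are 200 camera calls.

### The job

The washed aluminium tube blocks are stacked up on the lab bench. Take the stack apart from the top and set each block upright and flat into the heater base whose recess has the same outline: long, square, round and narrow strip. Set the blocks down, do not drop or tip them, and leave the glass dish and the blue tube rack where they are.

Things in the scene. Friction and masses are not known exactly. Their poses are not given: they have to be found in the camera images.
- long_block_centre (a point): Loose plain aluminium tube block, 45 mm high, with dark tube holes in its top: the long one, 50 mm (x) by 130 mm (y), ten holes in two rows, about 0.6 kg. It stands on the bench at the bottom of the stack. This point is the block's centre, half-way up (22.5 mm above its underside); z up.
- square_block_centre (a point): Loose plain aluminium tube block, 45 mm high, with dark tube holes in its top: the square one, 50 by 50 mm, four small holes, about 0.24 kg. It stands on one half (in y) of the long block's top, sides roughly parallel to it, about 22 mm from the round block. This point is the block's centre, half-way up (22.5 mm above its underside); z up.
- round_block_centre (a point): Loose plain aluminium tube block, 45 mm high, with dark tube holes in its top: the round one, a cylinder of 50 mm diameter, six holes in a circle, about 0.18 kg. It stands on the other half of the long block's top. This point is the block's centre, half-way up (22.5 mm above its underside); z up.
- strip_block_centre (a point): Loose plain aluminium tube block, 45 mm high, with dark tube holes in its top: the narrow strip, 24 mm (x) by 50 mm (y), three holes in a row, about 0.12 kg. It stands on top of the square block, roughly parallel to it. This point is the block's centre, half-way up (22.5 mm above its underside); z up.
- long_base_recess (a point): Fixed white heater base, housing 40 mm high; its top has one recess, 6 mm deep with a dark metal floor, 64 mm (x) by 144 mm (y): the long one. This point is the centre of the recess floor, 34 mm above the bench; z up, x away from the housing's low control panel. The housing reaches 10 mm beyond the recess on all sides, and on the -x side a 30 mm high, 20 mm deep control panel follows.
- square_base_recess (a point): Fixed white heater base, housing 40 mm high; its top has one recess, 6 mm deep with a dark metal floor, 64 by 64 mm: the square one. This point is the centre of the recess floor, 34 mm above the bench; z up, x away from the housing's low control panel. The housing reaches 10 mm beyond the recess on all sides, and on the -x side a 30 mm high, 20 mm deep control panel follows.
- round_base_recess (a point): Fixed white heater base, housing 40 mm high; its top has one recess, 6 mm deep with a dark metal floor, round, of 64 mm diameter. This point is the centre of the recess floor, 34 mm above the bench; z up, x away from the housing's low control panel. The housing reaches 10 mm beyond the recess on all sides, and on the -x side a 30 mm high, 20 mm deep control panel follows.
- strip_base_recess (a point): Fixed white heater base, housing 40 mm high; its top has one recess, 6 mm deep with a dark metal floor, 38 mm (x) by 64 mm (y): the narrow oblong one. This point is the centre of the recess floor, 34 mm above the bench; z up, x away from the housing's low control panel. The housing reaches 10 mm beyond the recess on all sides, and on the -x side a 30 mm high, 20 mm deep control panel follows.
- dish: Bystander: small round open glass dish, 58 mm across and 14 mm high, loose on the bench. Origin at the centre of its underside.
- tube_rack: Bystander: blue two-deck tube rack with capped tubes, 60 mm (x) by 150 mm (y), 51 mm high with the caps, loose on the bench. Origin at the centre of its underside.
Things that resemble listed ones, but are neither listed nor needed, are in the scene too. What is shaped like the part that bears square_block_centre but turquoise is not meant. Leave any turquoise look-alike of the part that bears round_base_recess alone.

How it is judged:
At the end, for the whole second after the job is handed in: Each of the four blocks stands in the recess of its own outline: its centre within 12 mm (horizontally) of the recess's centre, its underside on the recess floor (height within 4 mm), leaning less than 0.08 rad, released and at rest (horizontal distance between long_block_centre and long_base_recess below 0.012 m and z of long_block_centre in the frame of long_base_recess between 0.0185 and 0.0265 m and angle between each of long_block_centre, square_block_centre, round_block_centre, strip_block_centre's own z axis and vertical below 0.08 rad and linear speed of each of long_block, square_block, round_block, strip_block below 0.02 m/s and contact force between each of long_block, square_block, round_block, strip_block and the fingers below 0.1 N and horizontal distance between square_block_centre and square_base_recess below 0.012 m and z of square_block_centre in the frame of square_base_recess between 0.0185 and 0.0265 m and horizontal distance between round_block_centre and round_base_recess below 0.012 m and z of round_block_centre in the frame of round_base_recess between 0.0185 and 0.0265 m and horizontal distance between strip_block_centre and strip_base_recess below 0.012 m and z of strip_block_centre in the frame of strip_base_recess between 0.0185 and 0.0265 m); the robot touches nothing.
It fails at once if the dish is pushed aside by more than 20 mm (distance of dish from where it was at the start of the episode above 0.02 m).
It fails at once if the tube rack is pushed aside by more than 20 mm (distance of tube_rack from where it was at the start of the episode above 0.02 m).
It fails at once if a block is tipped over (leans more than 40 degrees) (angle between any of long_block_centre, square_block_centre, round_block_centre, strip_block_centre's own z axis and vertical above 0.7 rad).
It fails at once if a block is dropped (falls free of the fingers faster than 0.7 m/s, as from 25 mm) ((linear speed of long_block above 0.7 m/s and contact force between long_block and the fingers below 0.05 N) or (linear speed of square_block above 0.7 m/s and contact force between square_block and the fingers below 0.05 N) or (linear speed of round_block above 0.7 m/s and contact force between round_block and the fingers below 0.05 N) or (linear speed of strip_block above 0.7 m/s and contact force between strip_block and the fingers below 0.05 N)).
It also fails if it takes over 120 s, if anything falls off the work surface, if the arm or the gripper's body presses on something with over 40 N, if the wrist force passes 120 N, or if a joint passes its speed limit or range.

## Working session

There is one attempt and no reset: what is moved stays moved. The work goes in short steps, each a Python script; the robot and the scene stay as the last script left them, time stands still between calls to the robot, and variables do not carry over. Pictures are saved under pics/ and viewed, at most 14 in all, crops included, and the job is handed in when it is done.

```bash
ls; mkdir -p pics; cat > h.py <<'E'
from workcell import *
import numpy as np, cv2
def save(p,n,crop=None,s=1):
    f=p["frame"][...,::-1]
    if crop: f=f[crop[1]:crop[3],crop[0]:crop[2]]
    cv2.imwrite("pics/"+n,cv2.resize(f,None,fx=s,fy=s,interpolation=cv2.INTER_CUBIC))
E
python3 - <<'E'
from h import *
s=get_state(); print(s["time_s"],s["position"],s["tcp_rot"],s["width"])
for n in ["top","side"]:
    p=get_image(n); save(p,n+"0.png"); print(n,p["K"],p["k1"],p["position"],p["rotation"])
    for l in ["long_block_centre","square_block_centre","round_block_centre","strip_block_centre","long_base_recess","square_base_recess","round_base_recess","strip_base_recess","dish","tube_rack"]:
        print(l,[(round(d["confidence"],2),np.round(d["extent"]).tolist()) for d in silhouettes(p,l)])
p=get_image("wrist"); print(p["K"],p["k1"],p["hand_eye"])
E
```

```text
pics
0.0 [0.22137958 0.61052288 0.29117716] [-3.13965989e+00 -5.22508997e-05  2.79387883e+00] 0.0918742104174125
top [[396.38504549   0.         318.74007518]
 [  0.         396.38504549 202.67043743]
 [  0.           0.           1.        ]] -0.10106538545650727 [0.47222234 0.01348425 1.24723158] [ 0.09109594 -0.02359791 -1.58729136]
long_block_centre [(0.61, [347.0, 184.0, 29.0, 26.0])]
square_block_centre [(0.78, [378.0, 146.0, 16.0, 22.0]), (0.48, [368.0, 178.0, 19.0, 24.0])]
round_block_centre [(0.67, [343.0, 183.0, 16.0, 21.0]), (0.22, [367.0, 175.0, 22.0, 25.0])]
strip_block_centre [(0.61, [366.0, 175.0, 19.0, 11.0])]
long_base_recess [(0.81, [307.0, 258.0, 56.0, 39.0])]
square_base_recess [(0.9, [200.0, 244.0, 29.0, 32.0]), (0.38, [343.0, 184.0, 20.0, 19.0])]
round_base_recess [(0.87, [413.0, 197.0, 32.0, 38.0]), (0.82, [432.0, 246.0, 36.0, 38.0]), (0.41, [369.0, 176.0, 22.0, 23.0])]
strip_base_recess [(0.75, [272.0, 186.0, 31.0, 32.0])]
dish [(0.79, [256.0, 266.0, 14.0, 16.0])]
tube_rack [(0.69, [190.0, 174.0, 54.0, 23.0])]
side [[416.29628378   0.         319.79704462]
 [ 
[... 537 characters left out ...]
base_recess [(0.6, [220.0, 166.0, 42.0, 38.0])]
round_base_recess [(0.77, [384.0, 367.0, 79.0, 65.0]), (0.69, [427.0, 307.0, 68.0, 62.0])]
strip_base_recess [(0.81, [314.0, 183.0, 43.0, 34.0])]
dish [(0.51, [220.0, 216.0, 22.0, 12.0])]
tube_rack [(0.57, [274.0, 137.0, 40.0, 40.0])]
[[283.556234     0.         319.0352599 ]
 [  0.         283.556234   198.68473792]
 [  0.           0.           1.        ]] -0.024386392095521833 [[-3.65573079e-04  9.55635365e-01  2.94552059e-01  8.00334009e-02]
 [ 9.99999139e-01 -2.17710922e-05  1.31174771e-03 -1.60943083e-04]
 [ 1.25996522e-03  2.94552285e-01 -9.55634535e-01 -9.31065096e-02]
 [ 0.00000000e+00  0.00000000e+00  0.00000000e+00  1.00000000e+00]]
```

```bash
python3 - <<'E'
import cv2
f=cv2.imread("pics/top0.png")[110:300,150:470]; cv2.imwrite("pics/top0c.png",cv2.resize(f,None,fx=2.5,fy=2.5,interpolation=2))
f=cv2.imread("pics/side0.png")[90:400,160:560]; cv2.imwrite("pics/side0c.png",cv2.resize(f,None,fx=1.9,fy=1.9,interpolation=2))
E
```

```text
(no output)
```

View pics/top0c.png

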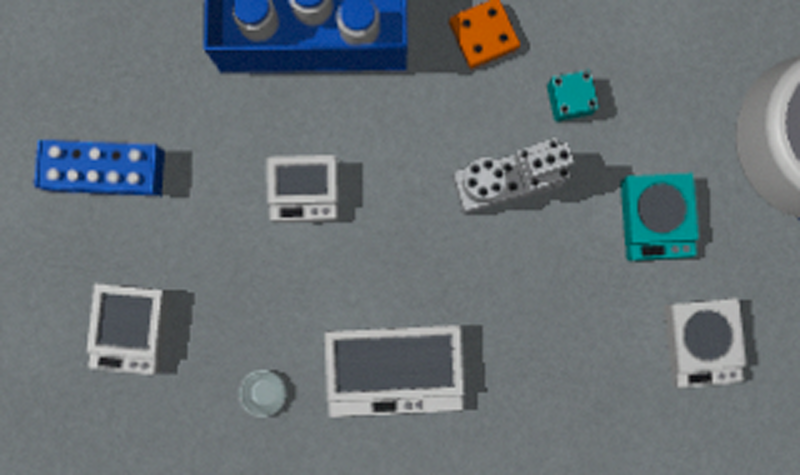

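View pics/side0c.png

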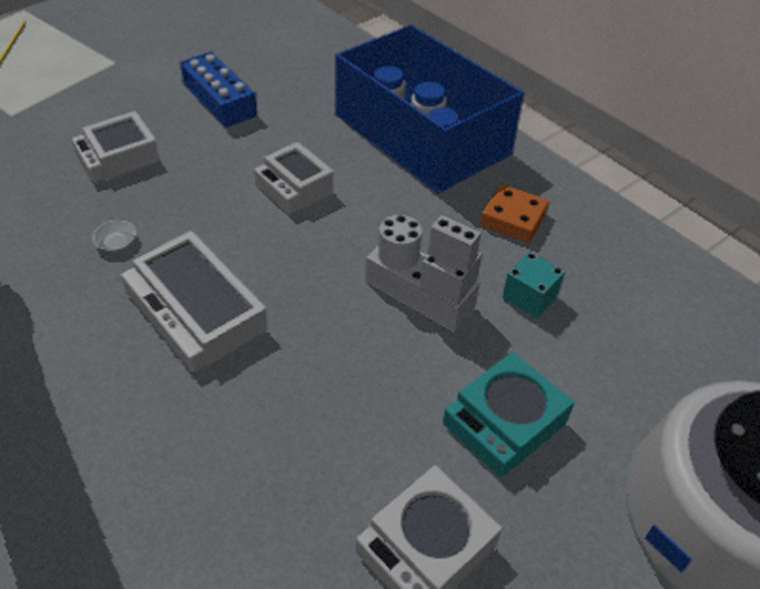

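View pics/top0.png

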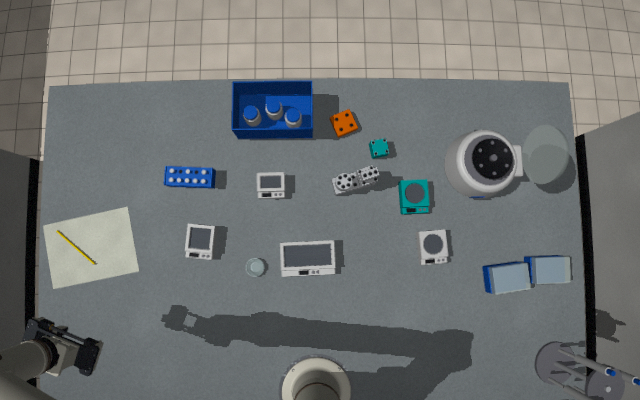

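```bash
cat >> h.py <<'E'
from scipy.spatial.transform import Rotation as Ro
from scipy.optimize import least_squares
def cam(p,s=None):
    if "hand_eye" in p:
        T=np.eye(4);T[:3,:3]=Ro.from_euler("xyz",s["tcp_rot"]).as_matrix();T[:3,3]=s["position"]
        T=T@np.array(p["hand_eye"]); return T[:3,:3],T[:3,3]
    return Ro.from_euler("xyz",p["rotation"]).as_matrix(),np.array(p["position"])
def rays(p,uv,s=None):
    R,c=cam(p,s)
    q=cv2.undistortPoints(np.array(uv,float).reshape(-1,1,2),np.array(p["K"]),np.array([p["k1"],0,0,0,0.]))[:,0]
    d=np.c_[q[:,0],-q[:,1],-np.ones(len(q))]@R.T
    return c,d
def onz(p,uv,z,s=None):
    c,d=rays(p,uv,s); return (c+d*((z-c[2])/d[:,2])[:,None])[:,:2]
def proj(p,X,s=None):
    R,c=cam(p,s); q=(np.atleast_2d(X)-c)@R; x=q[:,0]/-q[:,2]; y=-q[:,1]/-q[:,2]; r2=x*x+y*y; k=1+p["k1"]*r2; K=np.array(p["K"])
    return np.c_[K[0,0]*x*k+K[0,2],K[1,1]*y*k+K[1,2]]
def tri(views):  # [(p,uv,s)]
    A=np.zeros((3,3));b=np.zeros(3)
    for p,uv,s in views:
        c,d=rays(p,[uv],s); d=d[0]/np.linalg.norm(d[0]); M=np.eye(3)-np.outer(d,d); A+=M;b+=M@c
    return np.linalg.solve(A,b)
def snap(): s=get_state(); return get_image("wrist"),s
E
python3 - <<'E'
from h import *
p=get_image("top")
for n,uv,z in [("long",(307,255),.034),("sq",(200,238),.034),("rnd",(432.5,244),.034),("strip",(270,182),.034),("stackround",(345,181),.09),("stripblk",(370,174),.135),("rack",(190,177),.03),("dish",(256,267),0),("turqbase",(415,195),.034)]:
    print(n,onz(p,[uv],z).round(3))
E
```

```text
long [[0.423 0.021]]
sq [[0.479 0.348]]
rnd [[ 0.449 -0.367]]
strip [[0.649 0.132]]
stackround [[ 0.641 -0.094]]
stripblk [[ 0.653 -0.162]]
rack [[0.669 0.383]]
dish [[0.387 0.181]]
turqbase [[ 0.602 -0.317]]
```

```bash
cat > v.py <<'E'
from h import *
import pickle
V={}
for yaw in (np.pi/2,-np.pi/2):
    print(yaw,[solve_ik([x,y,z],[np.pi,0,yaw]) is not None for x,y in [(.479,.348),(.649,.132),(.423,.021),(.449,-.367),(.64,-.14)] for z in (.12,.3)])
psi=np.pi/2
for n,pos,yaw in [("sq",(.479,.348,.24),psi),("strip",(.649,.132,.24),psi),("stackA",(.64,-.10,.36),psi+.3),("stackB",(.66,-.18,.36),psi+.3),("rnd",(.449,-.367,.24),psi),("long",(.423,.021,.26),psi)]:
    move_pose(pos,[np.pi,0,yaw]); hold(.3); V[n]=snap(); save(V[n][0],n+"1.png")
pickle.dump(V,open("V.pkl","wb"))
print(get_state()["time_s"],get_state()["joint_pos"])
a=[cv2.resize(V[n][0]["frame"][...,::-1],(400,250)) for n in ("sq","strip","rnd","long")]
cv2.imwrite("pics/bases.png",np.vstack([np.hstack(a[:2]),np.hstack(a[2:])]))
a=[V[n][0]["frame"][:,120:520,::-1] for n in ("stackA","stackB")]
cv2.imwrite("pics/stack.png",np.hstack(a))
E
python3 v.py
```

```text
1.5707963267948966 [True, True, True, True, True, True, True, True, True, True]
-1.5707963267948966 [True, True, True, True, True, False, True, True, True, True]
9.8333 [ 0.00722695  0.10879309 -0.12654175  2.12922231  0.01737778  0.90477446
 -0.13031255]
```

View pics/bases.png

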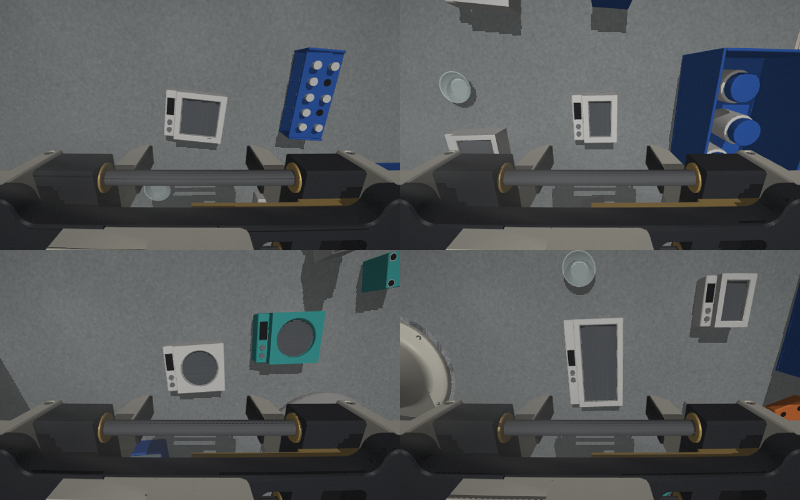

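View pics/stack.png

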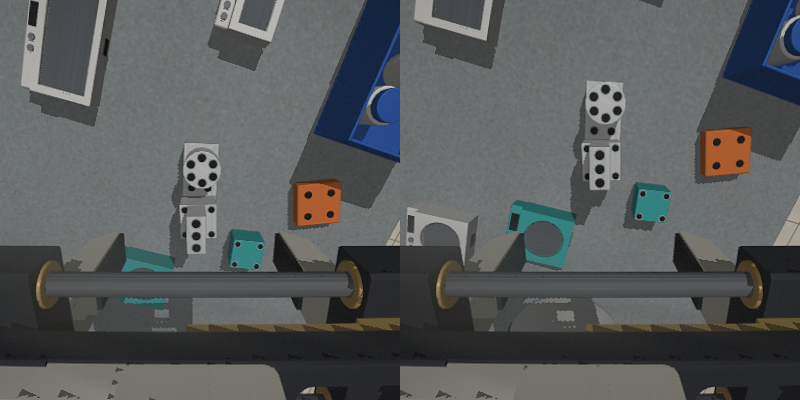

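```bash
cat >> h.py <<'E'
def warp(p,s,cx,cy,z,half=.12,res=2000):  # bird's-eye at height z; px->(x,y)
    n=int(2*half*res); g=np.arange(n)/res-half
    X,Y=np.meshgrid(cx+g,cy+g); uv=proj(p,np.c_[X.ravel(),Y.ravel(),np.full(X.size,z)],s).astype(np.float32).reshape(n,n,2)
    return cv2.remap(p["frame"],uv[...,0],uv[...,1],cv2.INTER_LINEAR)
def hole(p,s,cx,cy,z=.04,half=.12,res=2000,thr=140):
    w=warp(p,s,cx,cy,z,half,res); m=(w.min(2)>thr).astype(np.uint8)
    cs,h=cv2.findContours(m,cv2.RETR_CCOMP,cv2.CHAIN_APPROX_NONE); best=None
    for c,hh in zip(cs,h[0]):
        if hh[3]>=0 and cv2.contourArea(c)>(.03*res)**2:
            (u,v),(a,b),t=cv2.minAreaRect(c); pos=np.array([cx-half+u/res,cy-half+v/res])
            if best is None or cv2.contourArea(c)>best[4]: best=(pos,a/res,b/res,t,cv2.contourArea(c))
    return best
E
python3 - <<'E'
from h import *; import pickle
V=pickle.load(open("V.pkl","rb"))
t=get_image("top"); 
for n,k,x,y in [("sq","sq",.479,.348),("strip","strip",.649,.132),("strip","long",.649,.132),("rnd","rnd",.449,-.367),("long","long",.423,.021)]:
    p,s=V[k]; 
    for thr in (120,140): print(n,k,thr,[hole(p,s,x,y,z=z,thr=thr) for z in (.034,.04)])
E
```

```text
sq sq 120 [(array([0.47787534, 0.34742815]), 0.06626438140869141, 0.06689909362792969, 83.92753601074219, 17262.5), (array([0.47783978, 0.34904364]), 0.06489974212646485, 0.06559792327880859, 83.92753601074219, 16569.0)]
sq sq 140 [(array([0.47791753, 0.34727474]), 0.06723760986328126, 0.06817911529541015, 83.92753601074219, 17926.0), (array([0.47787366, 0.34891238]), 0.06595760345458984, 0.06689909362792969, 83.92753601074219, 17235.5)]
strip strip 120 [(array([0.64891907, 0.13018719]), 0.03998643112182617, 0.065319091796875, 0.9391909241676331, 10013.0), (array([0.64879356, 0.13186098]), 0.03905572509765625, 0.06408065032958984, 0.6030911803245544, 9602.0)]
strip strip 140 [(array([0.64891267, 0.12999021]), 0.040969303131103516, 0.06657408142089843, 0.9548413157463074, 10515.5), (array([0.64870197, 0.13149713]), 0.040190448760986326, 0.06574695587158202, 0.5509039759635925, 10096.0)]
strip long 120 [(array([0.65300095, 0.13190442]), 0.040645107269287106, 0.06716834259033203, 0.5617052912712097, 10490.5), (array([0.64886295, 0.13150497]), 0.04009212875366211, 0.06552809906005859, 0.
[... 420 characters left out ...]
430857849121094, 87.70938873291016, 12549.0)]
rnd rnd 140 [(array([ 0.44987502, -0.36912499]), 0.06682159423828125, 0.06646803283691406, 45.0, 13940.5), (array([ 0.44975001, -0.3675    ]), 0.06540737915039062, 0.06540737915039062, 45.0, 13389.5)]
long long 120 [(array([0.42268858, 0.01887119]), 0.06702981567382812, 0.14829136657714845, 1.7623909711837769, 38770.5), (array([0.42274849, 0.02042319]), 0.06572724914550782, 0.14538066101074218, 1.8039953708648682, 37344.5)]
long long 140 [(array([0.42275273, 0.01891566]), 0.06813941955566406, 0.14934661865234375, 1.8595994710922241, 39947.5), (array([0.42272196, 0.02052625]), 0.06701872253417969, 0.14660140991210938, 1.8676789999008179, 38513.0)]
```

```bash
cat > st.py <<'E'
from h import *
def blobs(p,box,thr=70):
    f=p["frame"].max(2); f=cv2.resize(f,None,fx=4,fy=4,interpolation=cv2.INTER_CUBIC)
    n,l,st,c=cv2.connectedComponentsWithStats((f<thr).astype(np.uint8))
    c=(c+.5)/4-.5
    return np.array([[*c[i],st[i,4]/16] for i in range(1,n) if box[0]<c[i][0]<box[2] and box[1]<c[i][1]<box[3] and 12<st[i,4]/16<200])
if __name__=="__main__":
    import pickle; V=pickle.load(open("V.pkl","rb"))
    for n,b in (("stackA",(295,140,345,256)),("stackB",(295,78,345,195))):
        p,s=V[n]; B=blobs(p,b); print(n)
        for q in B: print(q.round(1), onz(p,[q[:2]],.135,s).round(4), onz(p,[q[:2]],.09,s).round(4))
E
python3 st.py
```

```text
stackA
[321.4 157.5  47.2] [[ 0.633  -0.0692]] [[ 0.6354 -0.0758]]
[332.6 163.8  46.7] [[ 0.6472 -0.0722]] [[ 0.6517 -0.0793]]
[310.3 164.1  46.8] [[ 0.6233 -0.08  ]] [[ 0.6243 -0.0881]]
[310.7 176.6  44.1] [[ 0.6278 -0.0938]] [[ 0.6295 -0.1039]]
[332.6 176.4  45.1] [[ 0.6517 -0.0861]] [[ 0.6567 -0.095 ]]
[321.7 182.6  43.9] [[ 0.642  -0.0968]] [[ 0.6457 -0.1073]]
[310.8 188.   31.5] [[ 0.6319 -0.1066]] [[ 0.6341 -0.1186]]
[327.5 189.2  19.9] [[ 0.6508 -0.1023]] [[ 0.6557 -0.1136]]
[314.3 196.6  15.5] [[ 0.6388 -0.1154]] [[ 0.642  -0.1286]]
[330.9 209.3  26.2] [[ 0.6622 -0.1246]] [[ 0.6687 -0.139 ]]
[304.2 209.8  25.8] [[ 0.6321 -0.1346]] [[ 0.6344 -0.1505]]
[315.6 223.5  51.6] [[ 0.6502 -0.1473]] [[ 0.655 -0.165]]
[304.  234.3  18.3] [[ 0.6408 -0.1651]] [[ 0.6443 -0.1853]]
[331.  233.9  23.6] [[ 0.6721 -0.1547]] [[ 0.6801 -0.1734]]
[315.8 235.8  49.2] [[ 0.6551 -0.1626]] [[ 0.6607 -0.1824]]
[315.9 247.7  46.8] [[ 0.66  -0.178]] [[ 0.6662 -0.2   ]]
stackB
[325.1  88.9  55.8] [[ 0.6355 -0.0788]] [[ 0.6354 -0.0755]]
[337.   96.   55.4] [[ 0.6497 -0.0819]] [[ 0.6516 -0.0789]]
[313.3  96
[... 309 characters left out ...]
 [[ 0.6364 -0.123 ]] [[ 0.6365 -0.1259]]
[330.6 130.8  46.8] [[ 0.6543 -0.1182]] [[ 0.6569 -0.1204]]
[295.6 140.5  15.6] [[ 0.6205 -0.1397]] [[ 0.6183 -0.145 ]]
[299.4 147.4  12.9] [[ 0.6267 -0.1456]] [[ 0.6254 -0.1517]]
[335.  147.7  30.3] [[ 0.6646 -0.1342]] [[ 0.6686 -0.1387]]
[306.2 148.4  28.1] [[ 0.6343 -0.1444]] [[ 0.634  -0.1504]]
[319.2 154.8  63.9] [[ 0.6502 -0.147 ]] [[ 0.6522 -0.1533]]
[300.4 169.   26.3] [[ 0.6346 -0.1687]] [[ 0.6344 -0.1781]]
[319.3 168.9  61.5] [[ 0.6551 -0.1623]] [[ 0.6578 -0.1708]]
[306.6 176.   28. ] [[ 0.6436 -0.1745]] [[ 0.6447 -0.1847]]
[335.  175.6  28.3] [[ 0.6746 -0.1643]] [[ 0.68   -0.1731]]
[319.4 182.6  58.8] [[ 0.66   -0.1775]] [[ 0.6633 -0.1881]]
```

```bash
cat > t1.py <<'E'
from h import *
t=get_image("top"); sd=get_image("side")
# box near-right corner, top rim and bottom
print("bottom front edge",onz(t,[(238,139),(312,138)],0).round(3))
print("rim corner tri",tri([(t,(313,129),None),(sd,(160+443/1.9,90+120/1.9),None)]).round(3))
for yaw in (np.pi,0):
    print(yaw,[solve_ik(p,[np.pi,0,yaw+y]) is not None for p,y in [((.6551,-.1625,.171),.31),((.6551,-.1625,.28),.31),((.6488,.1317,.115),.012),((.6488,.1317,.25),.012)]])
E
python3 t1.py
```

```text
bottom front edge [[0.795 0.238]
 [0.795 0.   ]]
rim corner tri [ 0.788 -0.002  0.13 ]
3.141592653589793 [True, True, True, True]
0 [True, True, True, True]
```

```bash
cat >> h.py <<'E'
def pick(x,y,top,yaw,force,up=.3):
    o=[np.pi,0,yaw+np.pi/2]; z=top+.036
    open_jaws(); move_pose([x,y,max(z+.08,.26)],o); servo_line([x,y,z],.12); close(force); hold(.2)
    s=get_state(); print("grip",s["width"],s["finger_force"],s["position"])
    servo_line([x,y,max(z+.02,0)],.05); servo_line([x,y,up],.2); print("lifted",get_state()["width"])
def place(x,y,yaw,up=.3,release=True):
    o=[np.pi,0,yaw+np.pi/2]; z=.034+.045+.036
    move_pose([x,y,up],o); servo_line([x,y,z+.03],.15); servo_line([x,y,z+.001],.03); hold(.2)
    s=get_state(); print("down",s["width"],s["position"],s["wrist_force"])
    open_jaws(); hold(.2); servo_line([x,y,up-.05],.15); print("t",get_state()["time_s"])
E
python3 - <<'E'
from h import *
pick(.6551,-.1625,.135,.31,20)
place(.6488,.1317,.012)
p,s=snap(); save(p,"s2.png")
E
```

```text
grip 0.023786128139093095 19.99121904373169 [ 0.65509797 -0.16244248  0.17091497]
lifted 0.02384808793249651
down 0.02358861938253249 [0.64895253 0.13172855 0.11626277] [-0.88396582  0.11729812 -1.79027162]
t 20.7667
```

View pics/s2.png

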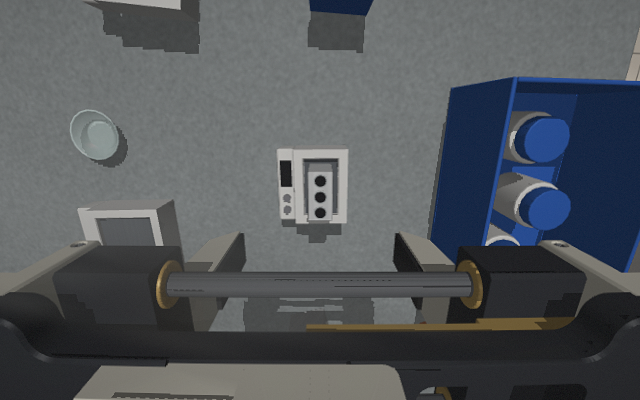

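```bash
python3 - <<'E'
from h import *
from st import blobs
B=None
p,s=snap()
for q in blobs(p,(305,160,335,225)): print(onz(p,[q[:2]],.079,s).round(4))
pick(.6568,-.162,.09,.323,25)
place(.4779,.349,-.106)
p,s=snap(); save(p,"s3.png",(200,100,440,260),2)
pick(.6405,-.0914,.09,.323,25)
place(.4498,-.367,0.0)
p,s=snap(); save(p,"s4.png",(200,100,440,260),2)
move_pose([.645,-.125,.3],[np.pi,0,np.pi/2+.32]); hold(.3)
p,s=snap(); save(p,"s5.png",(200,60,440,260),2)
for q in blobs(p,(280,80,360,250)): print(q.round(1),onz(p,[q[:2]],.045,s).round(4))
a=[cv2.imread("pics/s%d.png"%i)[:320] for i in (3,4,5)]
cv2.imwrite("pics/m.png",cv2.resize(np.hstack(a),None,fx=.55,fy=.55))
E
```

```text
[[0.6485 0.1674]]
[[0.648  0.1478]]
[[0.6353 0.1273]]
[[0.6482 0.1317]]
[[0.6483 0.1156]]
grip 0.049670753010958246 25.000012814998627 [ 0.6569354  -0.16195846  0.12605688]
lifted 0.05006212584405585
down 0.05004357737654885 [0.47804359 0.34909349 0.1162395 ] [-0.30711345 -0.55554978 -3.09233252]
t 32.425
grip 0.049299660000057345 25.00005751848221 [ 0.6405727  -0.09138591  0.12601894]
lifted 0.04969919579171576
down 0.05004788045109598 [ 0.44990558 -0.36708683  0.11623312] [ 0.65648009 -0.25183013 -1.92268469]
t 43.9417
[314.9 138.6  53.8] [[ 0.6242 -0.0824]]
[302.6 144.4  16.7] [[ 0.6123 -0.0936]]
[334.7 139.8  53.4] [[ 0.6475 -0.0763]]
[313.8 158.5  51.4] [[ 0.6304 -0.1057]]
[333.3 159.6  51.1] [[ 0.6536 -0.0995]]
[312.8 177.5  48.7] [[ 0.6365 -0.129 ]]
[331.9 178.6  48.2] [[ 0.6598 -0.1228]]
[300.6 189.9  12.7] [[ 0.6268 -0.1491]]
[311.7 195.8  46.3] [[ 0.6427 -0.1523]]
[330.6 196.9  46.6] [[ 0.6661 -0.146 ]]
[299.6 214.4  16.8] [[ 0.6352 -0.1813]]
[310.8 213.6  43.7] [[ 0.6489 -0.1756]]
[329.2 214.5  43.1] [[ 0.6721 -0.1694]]
[356.3 247.9 162.3] [[ 0.7226 -0.2037]]
```

View pics/m.png

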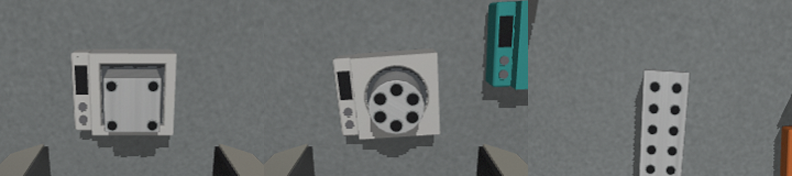

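```bash
python3 - <<'E'
from h import *
from st import blobs
pick(.6482,-.1259,.045,.259,45)
place(.4227,.0205,.0325)
hold(.3); p,s=snap(); save(p,"s6.png",(200,60,520,260),2)
for n,u in (("long",(.4227,.0205)),("strip",(.6488,.1317)),("sq",(.4779,.349)),("rnd",(.4498,-.367))):
    if n!="long": move_pose([*u,.27],[np.pi,0,np.pi/2]); hold(.3); p,s=snap()
    c=proj(p,[*u,.079],s)[0]; r=60 if n=="long" else 25
    print(n,u)
    for q in blobs(p,(c[0]-r,c[1]-r,c[0]+r,c[1]+r)): print("  ",q[2].round(),onz(p,[q[:2]],.079,s).round(4))
p=get_image("side"); save(p,"side9.png",(160,90,560,390),1.9)
E
```

```text
grip 0.04979836598395228 44.99987840652466 [ 0.6483818  -0.12586704  0.08104505]
lifted 0.04994070241856753
down 0.049748901667688375 [0.42285543 0.02048196 0.11617038] [-0.1555987  -0.77307474 -4.71663899]
t 55.9417
long (0.4227, 0.0205)
   100.0 [[0.4087 0.0682]]
   101.0 [[0.4329 0.069 ]]
   24.0 [[0.4471 0.0588]]
   13.0 [[0.395  0.0598]]
   94.0 [[0.4095 0.0441]]
   94.0 [[0.4336 0.0449]]
   58.0 [[0.449  0.0045]]
   87.0 [[0.4103 0.02  ]]
   87.0 [[0.4344 0.0207]]
   81.0 [[ 0.4111 -0.0041]]
   80.0 [[ 0.4352 -0.0033]]
   73.0 [[ 0.4118 -0.0282]]
   73.0 [[ 0.436  -0.0275]]
strip (0.6488, 0.1317)
   74.0 [[0.648  0.1478]]
   72.0 [[0.6482 0.1317]]
   69.0 [[0.6483 0.1157]]
sq (0.4779, 0.349)
   51.0 [[0.4616 0.3689]]
   51.0 [[0.4975 0.3651]]
   46.0 [[0.4578 0.3331]]
   47.0 [[0.4937 0.3291]]
rnd (0.4498, -0.367)
   79.0 [[ 0.4496 -0.3507]]
   77.0 [[ 0.4352 -0.3589]]
   77.0 [[ 0.4639 -0.3592]]
   72.0 [[ 0.435  -0.3754]]
   73.0 [[ 0.4637 -0.3757]]
   72.0 [[ 0.4493 -0.3839]]
```

View pics/s6.png

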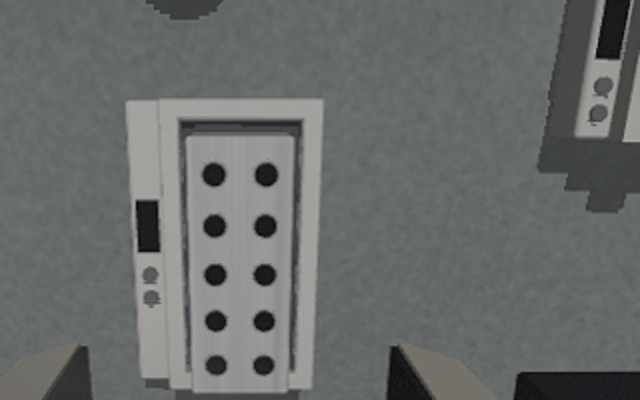

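View pics/side9.png

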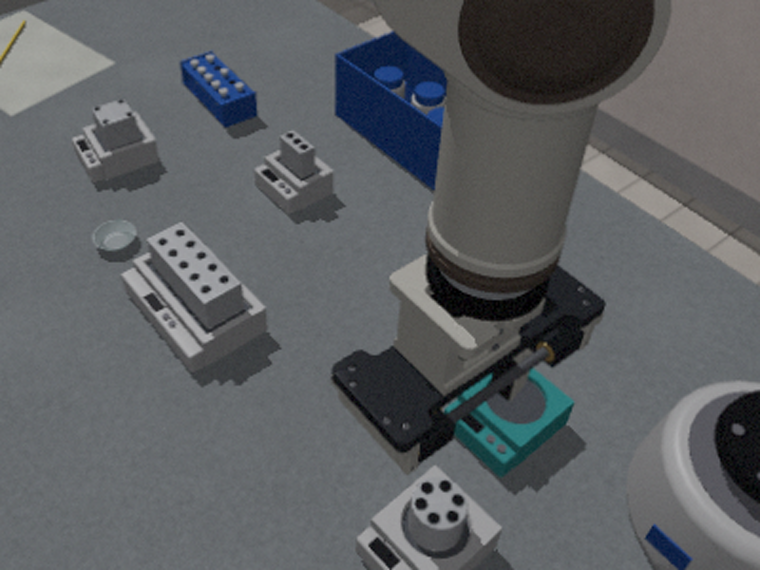

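```bash
python3 -c "
from h import *
print(finish_job(), get_state()['time_s'])"
```

```text
the job is handed in; nothing more can be done
the job is handed in; nothing more can be done
```

I moved all four blocks into their matching recesses and handed the job in. In the final pictures each stands upright, within about 1 mm of its recess centre, and the dish and tube rack have not visibly moved. The hand-in call gave no verdict.

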